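# Turn the cup warmer up and start it

### The arm

A 6-joint arm with a two-finger parallel gripper is mounted at the origin on a cart in front of the work surface, level with it; the furniture and walls round the work are solid. World frame = base frame: x ahead of the robot, y to its left, z up, the work surface at z = 0. Lengths are in mm, angles in degrees, forces in N, time in s.
With the tool pointing down it reaches from about 300 to 850 mm from the base axis. Payload 4.2 kg.
Tool frame: the origin (TCP) lies at the very end of the fingers, on their centre line; the grasp point (between the pads) lies 19 mm behind it (env.grip_depth is the distance from the TCP to the grasp point, in mm); z points along the fingers, y is the line along which they close (so a half turn about z gives the same grasp; the last joint's range is limited). The gripper opens to 91 mm and grips with 3 to 60 N. Pads are 32 mm wide; open, the fingers measure 118 mm over their backs; the gripper's body (76 mm by 178 mm) begins 60 mm behind the grasp point.
Start: joints at [63.598, 18.312, 89.639, -0, 72.044, -1.146], TCP at [245.336, 520.052, 213.976] pointing down, gripper open.
Joint ranges: [-177.97, 177.97], [-48.28, 115.42], [12.27, 149.76], [-77.06, 257.06], [2.81, 150.46], [-146.56, 146.56]. Speed limits (degrees/s): [147.25, 147.25, 180, 180, 180, 180].

### API

Orientations are given as [roll, pitch, yaw] about the fixed x, y, z axes, in that order (R = Rz(yaw) Ry(pitch) Rx(roll)).
In Python, from workcell import env, cams gives the robot as it stands.
- The arm moves only by the tool apply_moves, never from a script. Its argument "deltas" is a list of rows, each a list of 5 numbers: the shift along the tool's x, y, z in m, then the turn about the tool's z in rad, then the opening, from -1 (shut) to 1 (fully open), so that 0 is half open. In form: [[tx, ty, tz, roll, gripper], ...]. A call has 1 to 5 rows; each row is the pose to reach, as a shift and turn from the pose commanded when the call began, along the tool's axes at that moment; what a row does not reach only later rows make up. A row lasts 1/10 s, in which the tool goes at most 50 mm and 8.59 degrees, less where a joint would pass 70% of its speed; a pose out of reach is approached as far as the arm can. A call with a gripper value outside its range is refused whole. The fingers move at their own pace and stop on an object; "grip_force" is the grip in N (left out, the last holds). Time passes only in rows, so rows that repeat a pose let the fingers close. It gives the time, the measured TCP pose, the force, the opening and the grip force at its end, in the units of the state.
- env.state(): the state, without advancing time (a new reading comes with each control period).
- cams.grab_frame(name): name is "scene" or "top" or "wrist"; returns the picture (384x512x3 uint8, blue, green, red); there is no depth.
- cams.get_calibration(name): a dict with "mtx" (3x3 intrinsics, pixels), "eye" and "attitude" of the camera in the world; the wrist camera has in their place "tool_from_camera" (4x4, takes a point from camera to tool coordinates, whose origin is the TCP and whose axes are the flange's). Camera axes: x right, y down, z forward; pixel columns grow to the right and rows downward; lengths in mm; the calibration is good to about 2 mm. The wrist camera is an equidistant fisheye: a pixel r from the principal point sees the ray r / f radians off the axis. A picture is of the moment at which its call begins: read the wrist's pose just before it. get_calibration takes no time and is no camera call.
- env.job_done(): hands the job in; it is judged then, once.
The state is a dict: "time_s": time; "qpos": joint angles; "qvel": joint speeds; "effort": joint torques, N m; "ee_pos": TCP position; "ee_rot": TCP orientation; "force": force on the tool from outside, world axes, zero at the start; "torque": the same for the moment, N m; "gripper_width": finger opening in mm; "gripper_force": force on a finger pad.
Only numpy, scipy, OpenCV 4.12 (cv2) and the standard library are available. Lean on these libraries where they do the work, as an engineer would, in place of code of your own. Each camera call takes 0.05 s, during which the arm holds its last target. There are 200 camera calls.

### The job

The cup warmer on the counter is set too low. Lay a fingertip on its big knurled dial and turn it clockwise (seen from above) by friction until the white pointer clicks into place at the long mark; then press the round start button right down and let it come back up. Leave the cups on the warmer and the milk jug standing where they are.

Things in the scene. Friction and masses are not known exactly. Their poses are not given: they have to be found in the camera images.
- warmer: cup warmer: low aluminium box 250 (x) x 200 (y) x 50 mm high, fixed to the counter; at its back a dark steel plate (92 x 186 mm, top 54 mm above the counter) with two cups. Origin: centre of its underside; x points away from its front (to the cups), y to its left, z up. Dial axis at x = -50, y = +35 mm, start button at x = -50, y = -62 mm
- dial_top (a point): centre of the dial's top, on its vertical axis, 70 mm above the counter. Black disc, 92 mm across, 14 mm thick, knurled edge, flat grippy top. Pressed, it sinks up to 4 mm on a spring (2 N at first, 10 N at the bottom) and can be turned at any depth. About 0.5 N along the rim turns it over a click, more if a fingertip pressed on it does not turn along; let go, it falls into the nearest click
- dial_pointer (a point): outer end of the dial's white pointer line, on the top face, 44 mm from the axis; turns with the dial
- long_mark (a point): middle of the long mark: the one black bar (12 x 5 mm) printed on the warmer beside the dial, 54.5 mm from the dial's axis; the other six click positions have small round dots. It lies at the front of the dial, 24 degrees round to the left of straight ahead (the -x of the warmer)
- dial (a joint): angle of the dial (rad), growing clockwise seen from above. Seven click positions 0.419 apart from 0 (the dot on the side of the button) to 2.513; the long mark is the fifth, 1.676. It starts one or two clicks short of the long mark
- start_button_top (a point): centre of the top of the start button, a grey round push button of 28 mm diameter in a black housing, to the right of the dial; pressed straight down, it springs back
- start_button (a joint): travel of the start button (m): 0 up, 0.006 fully down, which takes about 5 N; it counts as pressed beyond 0.0045
- cup_left: the left espresso cup with a small ear, 65 x 82 x 58 mm, standing loose on the warmer's steel plate, leave it alone; origin: centre of its underside, z up
- cup_right: the right espresso cup with a small ear, 65 x 82 x 58 mm, standing loose on the warmer's steel plate, leave it alone; origin: centre of its underside, z up
- milk_jug: steel milk jug, 78 x 113 x 92 mm, standing loose behind the warmer, leave it alone; origin: centre of its underside, z up

How it is judged:
By the outcome, as a careful person would: the job done as asked, in the order asked, and still so for the second after the job is handed in, with the robot touching nothing.
It also fails if it takes over 42 s, if anything falls off the work surface, if the arm or the gripper's body presses on something with over 40 N, if the wrist force passes 120 N, or if a joint passes its speed limit or range.

## Working session

There is one attempt and no reset: what is moved stays moved. The work goes in short steps, Python scripts to look and compute and a tool call to move; the robot and the scene stay as the last step left them, time stands still between calls to the robot, and variables do not carry over. Pictures are saved under pics/ and viewed, at most 10 in all, crops included, and the job is handed in when it is done.

Besides the shell and the picture viewer there is one more tool, called after ">>>" as a command line: name --pt "numbers of a row" for each row, then --argument value for the rest. apply_moves: Moves the arm, as the interface text tells. Its arguments: {"type":"object","properties":{"deltas":{"type":"array"},"grip_force":{"type":"number"}},"required":["deltas"]}

```bash
mkdir -p pics
python3 - <<'E'
from workcell import env,cams
import cv2
print(env.state())
for n in ("top","scene"):
    cv2.imwrite(f"pics/{n}0.png",cams.grab_frame(n)); print(n,cams.get_calibration(n))
print(cams.get_calibration("wrist"))
E
```

```text
{'time_s': 0.0, 'qpos': array([ 6.35977026e+01,  1.83512141e+01,  8.97060946e+01, -2.08818250e-03,
        7.20437320e+01, -1.14636424e+00]), 'qvel': array([ 0.03505343,  0.06791621,  0.09576112,  0.0711342 , -0.07596959,
        0.04360343]), 'effort': array([-9.20671519e-04, -4.12463057e+01, -2.31965446e+01,  7.25851860e-02,
        4.58583457e-02, -1.26292921e-04]), 'ee_pos': array([245.12067696, 519.57833055, 213.12667262]), 'ee_rot': array([-1.79898940e+02, -3.65358647e-05,  1.54744712e+02]), 'force': array([ 0.56334827,  0.23817193, -0.52819072]), 'torque': array([-0.03686074, -0.00620587,  0.00109508]), 'gripper_force': 0.0, 'gripper_width': 91.22013980096403}
top {'mtx': array([[495.77464281,   0.        , 261.94400392],
       [  0.        , 495.77464281, 184.01560291],
       [  0.        ,   0.        ,   1.        ]]), 'eye': array([ 489.21383599,  -46.3483992 , 1024.8147176 ]), 'attitude': array([-173.4287913 ,    1.50938368,  -90.11860641])}
scene {'mtx': array([[425.70992985,   0.        , 248.15591726],
       [  0.        , 425.70992985, 195.12104699],
       [  0.        ,   0.        ,   1.        ]]), 'eye': array([196.72052241, 328.26864107, 719.38459917]), 'attitude': array([-1.40421660e+02,  4.55751869e-02, -1.31861755e+02])}
{'mtx': array([[297.31863964,   0.        , 249.04271941],
       [  0.        , 297.31863964, 193.57245718],
       [  0.        ,   0.        ,   1.        ]]), 'tool_from_camera': array([[-2.39466911e-04, -9.63284521e-01, -2.68482541e-01,
         7.52238743e+01],
       [ 9.99999451e-01, -5.04608621e-04,  9.18550952e-04,
        -1.96319234e-01],
       [-1.02030452e-03, -2.68482174e-01,  9.63284112e-01,
        -1.71226279e+02],
       [ 0.00000000e+00,  0.00000000e+00,  0.00000000e+00,
         1.00000000e+00]])}
```

View pics/top0.png

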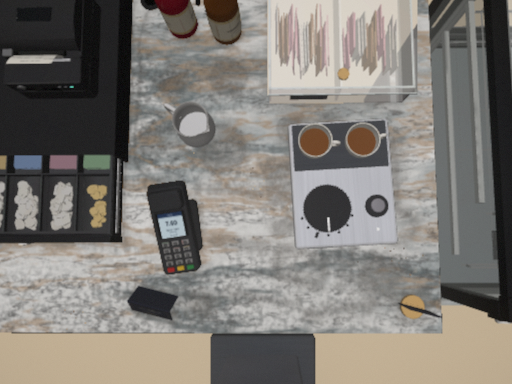

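View pics/scene0.png

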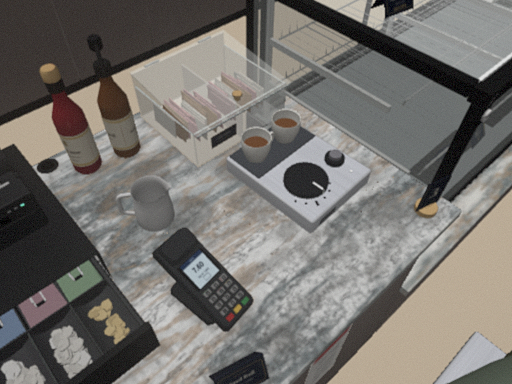

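The top view shows the dial at about (327,209), its pointer toward (329,231), and the button at (376,206). The cups are at (315,141) and (363,141). I'll enlarge a crop next.

Run:
```python
import cv2
im=cv2.imread("pics/top0.png")[110:255,280:405]
cv2.imwrite("pics/crop0.png",cv2.resize(im,None,fx=4,fy=4,interpolation=cv2.INTER_CUBIC))
```

```text
(no output)
```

View pics/crop0.png

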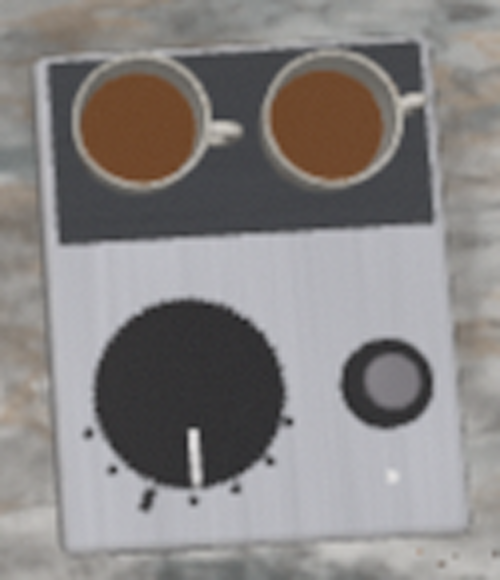

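```bash
cat > h.py <<'E'
import numpy as np
from scipy.spatial.transform import Rotation as R
from workcell import env,cams
def pix(n,u,v,z):
    c=cams.get_calibration(n); d=R.from_euler('xyz',c['attitude'],degrees=True).as_matrix()@np.linalg.solve(c['mtx'],[u,v,1])
    return c['eye']+d*(z-c['eye'][2])/d[2]
def togo(p,yaw=None):
    s=env.state(); M=R.from_euler('xyz',s['ee_rot'],degrees=True).as_matrix()
    print('pos',s['ee_pos'].round(1),s['ee_rot'].round(1),'F',s['force'].round(1),'t',s['time_s'],'tool delta',(M.T@(np.array(p)-s['ee_pos'])).round(1))
E
python3 - <<'E'
from h import *
from scipy.spatial.transform import Rotation as R
P={}
def c(n,u,v,z): P[n]=pix("top",280+u/4,110+v/4,z); print(n,P[n].round(1))
c('dial',190,393,70);c('ptr',196,487,70);c('mark',148,499,50)
c('bl',37,60,50);c('br',427,38,50);c('fr',470,530,50);c('fl',67,550,50)
for z in (60,70,80): c('btn',393,380,z)
c('house',387,383,60);c('case',155*4,400,0)
c('boxfront',-40,-30,0)
# fit warmer pose
W={'bl':(125,100),'br':(125,-100),'fr':(-125,-100),'fl':(-125,100),'dial':(-50,35)}
a=np.array([W[k] for k in W],float);b=np.array([P[k][:2] for k in W])
am,bm=a.mean(0),b.mean(0);A=a-am;B=b-bm
th=np.arctan2((A[:,0]*B[:,1]-A[:,1]*B[:,0]).sum(),(A*B).sum());Q=np.array([[np.cos(th),-np.sin(th)],[np.sin(th),np.cos(th)]])
print(np.degrees(th)); f=lambda p:bm+Q@(np.array(p)-am)
print('resid',[(k,(f(W[k])-P[k][:2]).round(1)) for k in W])
d=f((-50,35));print('dial',d,'btn',f((-50,-62)))
for n in('ptr','mark'): v=Q.T@(P[n][:2]-P['dial'][:2]);print(n,np.hypot(*v),np.degrees(np.arctan2(v[1],-v[0])))
s=pix("scene",304,181,70);print(s,'btn scene',[pix("scene",335,155,z).round(1) for z in (60,70,80)])
E
```

```text
dial [ 551.8 -147.3   70. ]
ptr [ 506.8 -149.4   70. ]
mark [ 501.4 -128.1   50. ]
bl [720.4 -75.9  50. ]
br [ 730.  -270.4   50. ]
fr [ 486.1 -283.7   50. ]
fl [476.8 -88.4  50. ]
btn [ 558.4 -246.6   60. ]
btn [ 557.6 -244.5   70. ]
btn [ 556.9 -242.4   80. ]
house [ 556.9 -243.6   60. ]
case [ 551.9 -374.4    0. ]
boxfront [781.3 -37.    0. ]
2.928481388599774
resid [('bl', array([2.7, 2.5])), ('br', array([ 3.3, -2.7])), ('fr', array([-2.5, -2.2])), ('fl', array([-3.4,  2.3])), ('dial', array([-0.1,  0.1]))]
dial [ 551.62663708 -147.23499438] btn [ 556.58230803 -244.10832056]
ptr 45.01503732330543 0.27160995424226825
mark 53.89975307893593 23.791494330708794
[ 548.73638016 -139.02269314   70.        ] btn scene [array([ 561.1, -251.6,   60. ]), array([ 555.6, -242.8,   70. ]), array([ 550.1, -234. ,   80. ])]
```

>>> apply_moves --pt "-0.038 -0.031 0 0 -1" --pt "-0.076 -0.063 0 0 -1" --pt "-0.115 -0.095 0 0 -1" --pt "-0.153 -0.127 0 0 -1" --pt "-0.192 -0.159 0 0 -1" --grip_force 20

```text
time_s: 0.6
ee_pos: [351.1, 292.9, 213.7]
ee_rot: [-180.0, -0.0, 154.8]
force: [1.0, -0.7, 0.1]
gripper_width: 54.1
gripper_force: 0.0
```

>>> apply_moves --pt "-0.038 -0.031 0 0.14 -1" --pt "-0.076 -0.063 0 0.28 -1" --pt "-0.115 -0.095 0 0.42 -1" --pt "-0.153 -0.127 0 0.56 -1" --pt "-0.192 -0.159 0 0.7 -1"

```text
time_s: 1.1
ee_pos: [456.6, 67.6, 213.8]
ee_rot: [-180.0, -0.0, 114.3]
force: [0.9, 0.5, -0.2]
gripper_width: 14.3
gripper_force: 0.0
```

```bash
python3 -c "
from h import *
togo([546.8,-122.5,110])"
```

```text
pos [456.6  67.6 213.8] [-180.    -0.   114.3] F [ 0.9  0.5 -0.2] t 1.1 tool delta [-210.4    3.9  103.8]
```

>>> apply_moves --pt "-0.045 0.001 0.01 0.05 -1" --pt "-0.09 0.002 0.02 0.1 -1" --pt "-0.135 0.003 0.03 0.15 -1" --pt "-0.18 0.004 0.05 0.2 -1" --pt "-0.21 0.004 0.08 0.215 -1"

```text
time_s: 1.6
ee_pos: [549.8, -122.6, 134.2]
ee_rot: [179.8, 0.1, 102.2]
force: [0.3, 0.1, 0.2]
gripper_width: 0.5
gripper_force: 0.0
```

```bash
python3 -c "
from h import *
import cv2
togo([546.8,-122.5,74])
cv2.imwrite('pics/w1.png',cams.grab_frame('wrist'))
s=env.state();M=np.eye(4);M[:3,:3]=R.from_euler('xyz',s['ee_rot'],degrees=True).as_matrix();M[:3,3]=s['ee_pos']
c=cams.get_calibration('wrist');T=np.linalg.inv(M@c['tool_from_camera'])
for n,p in dict(dial=[552,-147,70],btn=[557,-244,70],ptr=[508,-149,70]).items():
    q=(T@[*p,1])[:3];t=np.arctan2(np.hypot(*q[:2]),q[2]);u=q[:2]/np.hypot(*q[:2])*t*c['mtx'][0,0]+c['mtx'][:2,2];print(n,u)
"
```

```text
pos [ 549.8 -122.6  134.2] [1.798e+02 1.000e-01 1.022e+02] F [0.3 0.1 0.2] t 1.6 tool delta [ 0.9 -3.2 60.2]
dial [248.13462681 232.63352389]
btn [232.5510886  321.18051217]
ptr [196.22570601 224.19022838]
```

View pics/w1.png

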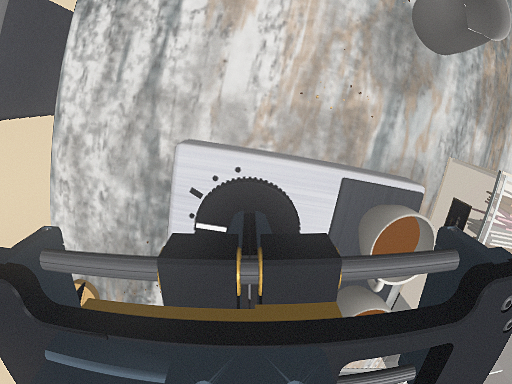

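The wrist view shows the pointer's end at about (196,226), as predicted from the top view, so the pose is confirmed. I'll go down now.

>>> apply_moves --pt "0.001 -0.003 0.03 0 -1" --pt "0.001 -0.003 0.05 0 -1" --pt "0.001 -0.003 0.058 0 -1" --pt "0.001 -0.003 0.058 0 -1" --pt "0.001 -0.003 0.058 0 -1"

```text
time_s: 2.15
ee_pos: [545.1, -119.1, 76.7]
ee_rot: [179.9, 0.0, 102.3]
force: [0.1, 0.2, 0.3]
gripper_width: 0.5
gripper_force: 0.0
```

>>> apply_moves --pt "0 0 0.002 0 -1" --pt "0 0 0.004 0 -1" --pt "0 0 0.006 0 -1" --pt "0 0 0.007 0 -1" --pt "0 0 0.007 0 -1"

```text
time_s: 2.65
ee_pos: [544.8, -119.2, 69.3]
ee_rot: [180.0, 0.0, 102.3]
force: [0.3, 0.9, 2.6]
gripper_width: 0.7
gripper_force: 1.6
```

>>> apply_moves --pt "0 0 0.001 0 -1" --pt "0 0 0.002 0 -1" --pt "0 0 0.003 0 -1" --pt "0 0 0.003 0 -1"

```text
time_s: 3.05
ee_pos: [544.9, -119.1, 66.8]
ee_rot: [179.9, 0.0, 102.3]
force: [-1.5, 1.5, 8.3]
gripper_width: 0.1
gripper_force: 4.1
```

>>> apply_moves --pt "-0.0002 0.003 0 0.105 -1" --pt "-0.0006 0.006 0 0.21 -1" --pt "-0.0014 0.009 0 0.315 -1" --pt "-0.0025 0.0118 0 0.42 -1" --pt "-0.0027 0.0122 0 0.435 -1"

```text
time_s: 3.55
ee_pos: [557.1, -118.7, 66.7]
ee_rot: [-180.0, -0.1, 77.2]
force: [-1.5, 2.6, 7.9]
gripper_width: 0.5
gripper_force: 4.1
```

```bash
python3 -c "
from h import *
import cv2
togo([557,-244,110])
im=cams.grab_frame('wrist');cv2.imwrite('pics/w2.png',cv2.resize(im[120:280,150:350],None,fx=3,fy=3,interpolation=cv2.INTER_CUBIC))
"
```

```text
pos [ 557.1 -118.7   66.7] [-1.80e+02 -1.00e-01  7.72e+01] F [-1.5  2.6  7.9] t 3.55 tool delta [-122.2   27.6  -43.4]
```

View pics/w2.png

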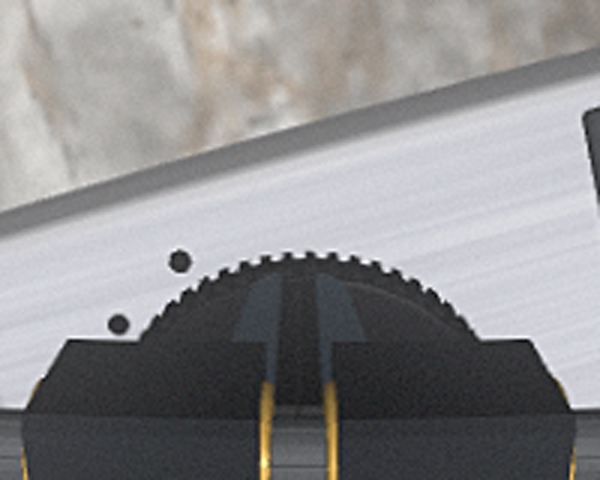

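The fingers hide the pointer, and only the two far dots can be seen, at (180,262) and (118,324). I'll lift, move over to the button and check from there.

>>> apply_moves --pt "0 0 -0.003 0 -1" --pt "0 0 -0.015 0 -1" --pt "0 0 -0.045 0 -1" --pt "-0.04 0.009 -0.06 0 -1" --pt "-0.08 0.018 -0.06 0 -1"

```text
time_s: 4.1
ee_pos: [558.8, -202.2, 129.1]
ee_rot: [179.7, 0.1, 77.6]
force: [0.9, -0.5, -0.7]
gripper_width: 0.5
gripper_force: 0.0
```

>>> apply_moves --pt "-0.03 0.007 0 0 -1" --pt "-0.042 0.01 0 0 -1" --pt "-0.042 0.01 0 0 -1" --pt "-0.042 0.01 0 0 -1"

```text
time_s: 4.5
ee_pos: [557.4, -243.5, 125.7]
ee_rot: [-179.9, -0.1, 77.4]
force: [-0.5, 0.0, 0.0]
gripper_width: 0.3
gripper_force: 0.0
```

```bash
python3 -c "
from h import *
import cv2
togo([557,-244,80])
im=cams.grab_frame('wrist');cv2.imwrite('pics/w3.png',cv2.resize(im,None,fx=1.5,fy=1.5))
"
```

```text
pos [ 557.4 -243.5  125.7] [-1.799e+02 -1.000e-01  7.740e+01] F [-0.5  0.   0. ] t 4.5 tool delta [-0.6 -0.2 45.7]
```

View pics/w3.png

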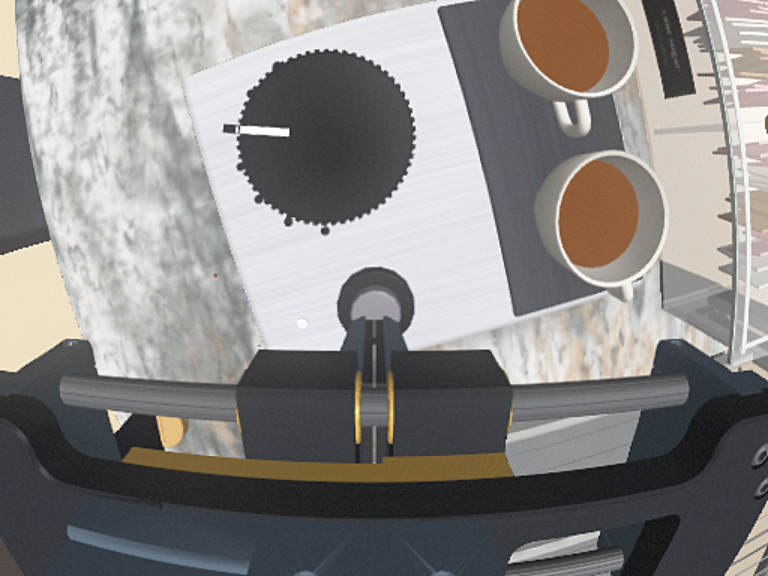

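The pointer (240–290,131) lines up with the long mark (223–238,129), so the dial is set. The fingertip sits over the button at (375,305), so I'll press.

>>> apply_moves --pt "0 0 0.03 0 -1" --pt "0 0 0.042 0 -1" --pt "0 0 0.045 0 -1" --pt "0 0 0.045 0 -1" --pt "0 0 0.045 0 -1"

```text
time_s: 5.05
ee_pos: [558.3, -244.3, 81.8]
ee_rot: [179.9, 0.0, 77.4]
force: [-0.1, -0.0, -0.4]
gripper_width: 0.5
gripper_force: 0.0
```

>>> apply_moves --pt "0 0 0.002 0 -1" --pt "0 0 0.004 0 -1" --pt "0 0 0.006 0 -1" --pt "0 0 0.008 0 -1" --pt "0 0 0.008 0 -1"

```text
time_s: 5.55
ee_pos: [557.4, -244.4, 72.6]
ee_rot: [-180.0, -0.0, 77.4]
force: [-1.4, 0.2, -0.5]
gripper_width: 0.2
gripper_force: 0.0
```

>>> apply_moves --pt "0 0 0.002 0 -1" --pt "0 0 0.004 0 -1" --pt "0 0 0.006 0 -1" --pt "0 0 0.006 0 -1"

```text
time_s: 5.95
ee_pos: [557.8, -244.5, 67.1]
ee_rot: [180.0, 0.0, 77.4]
force: [-1.1, 1.3, 4.4]
gripper_width: 0.5
gripper_force: 2.2
```

>>> apply_moves --pt "0 0 0.001 0 -1" --pt "0 0 0.002 0 -1" --pt "0 0 0.002 0 -1"

```text
time_s: 6.25
ee_pos: [557.7, -244.5, 66.2]
ee_rot: [180.0, 0.0, 77.4]
force: [-2.8, 0.4, 10.9]
gripper_width: 0.5
gripper_force: 5.1
```

>>> apply_moves --pt "0 0 -0.003 0 -1" --pt "0 0 -0.01 0 -1" --pt "0 0 -0.04 0 -1" --pt "0 0 -0.08 0 -1" --pt "0 0 -0.12 0 -1"

```text
time_s: 6.75
ee_pos: [557.4, -244.2, 185.5]
ee_rot: [-179.9, -0.0, 77.4]
force: [0.6, -0.9, -0.2]
gripper_width: 0.7
gripper_force: 0.0
```

>>> apply_moves --pt "0.05 0.0 -0.01 0 -1" --pt "0.1 -0.02 -0.01 0 -1" --pt "0.15 -0.05 -0.01 0 -1" --pt "0.2 -0.08 -0.01 0 -1" --pt "0.24 -0.11 -0.01 0 -1"

```text
time_s: 7.25
ee_pos: [510.3, -4.0, 194.7]
ee_rot: [180.0, -0.0, 77.4]
force: [0.7, 0.1, 0.1]
gripper_width: 0.4
gripper_force: 0.0
```

>>> apply_moves --pt "0.04 -0.01 0 0 -1" --pt "0.08 -0.02 0 0 -1" --pt "0.12 -0.03 0 0 -1" --pt "0.12 -0.03 0 0 -1"

```text
time_s: 7.65
ee_pos: [507.4, 122.0, 194.8]
ee_rot: [-180.0, -0.1, 77.7]
force: [0.8, -0.0, -0.4]
gripper_width: 0.5
gripper_force: 0.0
```

```bash
python3 -c "
from h import *
import cv2
togo([557,-244,80])
im=cams.grab_frame('top')[110:255,280:405];cv2.imwrite('pics/t4.png',cv2.resize(im,None,fx=4,fy=4,interpolation=cv2.INTER_CUBIC))
"
```

```text
pos [507.4 122.  194.8] [-1.80e+02 -1.00e-01  7.77e+01] F [ 0.8 -0.  -0.4] t 7.65 tool delta [-347.3  126.5  114. ]
```

View pics/t4.png

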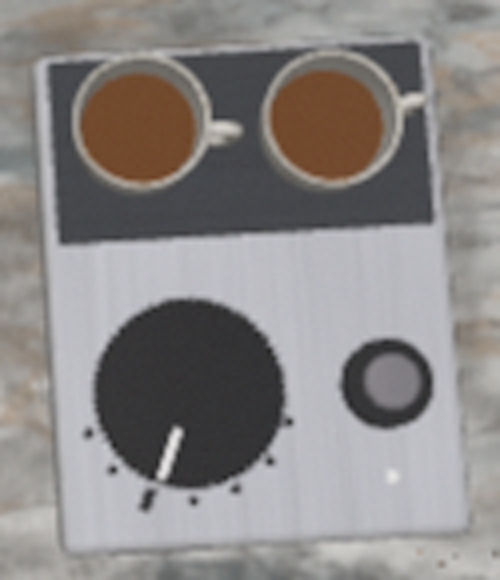

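The pointer (162–180,430–478) points at the long mark (148,499). The button is back up at (393,380), the cups haven't moved, and the arm is clear.

```bash
python3 -c "
from workcell import env
print(env.job_done())"
```

```text
the job is handed in; nothing more can be done
None
```

The job is handed in, though the hand-in gave no verdict. I turned the dial one click clockwise to the long mark and confirmed it in the pictures. I then pressed the start button until it stopped hard (10.9 N); it came back up. I left the cups and milk jug alone, and took about 8 s of the 42 s.

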